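Lock the gel caster's gate, pack out the short tray and hold it sealed

TASK

Get the gel caster ready to pour: first push the headed steel pin down through the fork and the gate's lug until its head is fully home, so that the end gate cannot swing. Then slide the black spacer upright down into the one gap between tray and gate that is wide enough for it (in front of the shorter tray) until it stands on the bed, let go of it, and gently but steadily push the shorter tray's free end towards the gate so that tray, spacer and gate are flush together; finish while still holding that push. Do not shift the longer tray or disturb the other things on the bench.

Things in the scene. Friction and masses are not known exactly. Their poses are not given: they have to be found in the camera images.
- caster: gel caster, fixed: grey bed, top at z = 12 mm, x -82 to 88, y +-85 mm. Origin on the table; x points from the trays' free near ends to the gate, z up. Rails 8 mm wide, 12 mm high above the bed (y = -77, 0, 77; x -50 to 68 mm) form two lanes centred at y = +38 and -38 mm, one tray in each; which is where varies. The bed is clear near of the trays (x below -62 mm).
- gate: aluminium end gate, a bar 16 mm thick across the far end of both lanes: inner face at caster x = 70 mm, top at z = 41 mm. Origin on its upright hinge at caster (78, -96, 12) mm, y axis along the bar, x as the caster's. Starts shut (within 0.005 rad) and swings away from the trays under about 0.5 N unless pinned. Its lug (10 mm thick, 13 mm hole) already lies in the fork.
- fork_hole (a point): centre of the hole in the steel fork, on the top face of its upper plate, at caster (78, 107, 40) mm; axis vertical. Upper plate z 32 to 40 mm, gate lug 21 to 31, lower plate 12 to 20, free space below; all holes 13 mm in diameter, in line.
- pin: headed steel pin, upright: shaft 10 mm in diameter, 34 mm long with a 4 mm bevelled tip; cylindrical head 22 mm in diameter, 26 mm high above it (to grip by). Origin at the tip's centre, z axis towards the head. 70 g. It starts in the pin stand, head resting on it.
- pin_shoulder (a point): centre of the underside of the pin's head, 34 mm above its tip; seated when it is at point fork_hole.
- pin_stand: grey block 50 x 50 x 38 mm, fixed to the table, with a 13 mm through hole in its middle that holds the pin; origin under its centre.
- spacer: black spacer upright on the table: foot 16 mm thick (x), 50 wide (y), 32 high; on it a grip stem 16 x 30 mm (x, y), total height 62 mm. Origin under its centre, z up. About 60 g. Grip the stem across its 16 mm, fingertips at least 31 mm above its underside so that they clear tray and gate when it is home. Foot edges rounded 1.5 mm.
- short_tray: the shorter white open gel tray, loose on the caster's bed: 109 mm long (x), 62 mm wide (y), 24 mm high, walls 4 to 6 mm. Origin at the underside, middle of its near (free) end; x axis towards the gate, z up. The gap from its far end to the gate is 19 to 23 mm, wide enough for the 16 mm spacer. About 180 g.
- long_tray: the longer white open gel tray in the other lane: 123 mm long (x), otherwise as the short one, origin likewise; its gap to the gate, 5 to 9 mm, is too narrow for the spacer. To be left alone.
- jar: small brown screw jar, 44 mm across, 70 high; origin under its centre; to be left alone
- beaker: white porcelain beaker, 64 mm across, 75 high; origin under its centre; to be left alone
- tape_roll: roll of paper tape lying flat, 60 mm across, 18 high; origin under its centre; to be left alone
- weight: brass balance weight, 30 mm across, 38 high; origin under its centre; to be left alone
- tip_box: orange pipette-tip box 120 x 85 x 50 mm high; origin under its centre; to be left alone

How it is judged:
On the way, in this order (a step that is already met when the one before it is completed fails the run):
1. the pin is through fork and lug with its head on the fork, the gate shut (horizontal distance between pin_shoulder and fork_hole below 0.005 m and z of pin_shoulder in the frame of fork_hole between -0.003 and 0.003 m and angle between the x axis of gate and the x axis of caster, either way round below 0.04 rad), for 0.2 s.
2. with the pin still home, the spacer stands on the bed between short tray and gate, released (all of step 1 and y of spacer in the frame of short_tray between -0.014 and 0.014 m and z of spacer in the frame of caster below 0.0155 m and angle between spacer's own z axis and vertical below 0.12 rad and x of spacer in the frame of short_tray between 0.113 and 0.127 m and contact force between the fingers and spacer below 0.1 N), for 0.2 s.
At the end, for the whole second after the job is handed in: Pin head on the fork (3 mm high, 5 mm sideways), gate shut (0.04 rad); spacer upright on the bed (3.5 mm), within 14 mm of the short tray's middle; tray, spacer and gate in line (0.05 rad) and touching with over 2 N each, fingers pushing the tray with over 2 N, hand off spacer and gate (all of step 1 and y of spacer in the frame of short_tray between -0.014 and 0.014 m and z of spacer in the frame of caster below 0.0155 m and angle between spacer's own z axis and vertical below 0.12 rad and x of spacer in the frame of short_tray between 0.1135 and 0.1205 m and angle between the x axis of each of short_tray, spacer and the x axis of gate, either way round below 0.05 rad and contact force between short_tray and spacer above 2 N and contact force between spacer and gate above 2 N and contact force between the fingers and short_tray above 2 N and contact force between the fingers and spacer below 0.1 N and contact force between the arm and gate below 0.1 N); the arm keeps its last pose, push and grip.
It fails at once if the longer tray is shifted by more than 10 mm (distance of long_tray from where it was at the start of the episode above 0.01 m).
It fails at once if another thing on the bench is moved by more than 25 mm or tipped over (distance of any of jar, beaker, tape_roll, weight, tip_box from where it was at the start of the episode above 0.025 m or angle between any of jar, beaker, tape_roll, weight, tip_box's own z axis and vertical above 0.5 rad).
It fails at once if tray and spacer are rammed together with more than 60 N (contact force between short_tray and spacer above 60 N).
It also fails if it takes over 72 s, if anything falls off the work surface, if the arm or the gripper's body presses on something with over 40 N, if the wrist force passes 120 N, or if a joint passes its speed limit or range.

ROBOT

A 6-joint arm with a two-finger parallel gripper is mounted at the origin on the work surface. World frame = base frame: x ahead of the robot, y to its left, z up, the work surface at z = 0. Lengths are in m, angles in rad, forces in N, time in s.
With the tool pointing down it reaches from about 0.275 to 0.875 m from the base axis. Payload 12.5 kg.
Tool frame: the origin (TCP) lies at the very end of the fingers, on their centre line; the grasp point (between the pads) lies 19 mm behind it; z points along the fingers, y is the line along which they close (so a half turn about z gives the same grasp; the last joint's range is limited). The gripper opens to 85 mm and grips with 20 to 120 N. Pads are 22 mm wide; open, the fingers measure 114 mm over their backs; the gripper's body (76 mm by 85 mm) begins 54 mm behind the grasp point. The pads swing forward as they close: fully open they stand 13 mm farther back than shut.
Start: joints at [-0.085, 0.351, 1.652, -0, 1.139, -0.085], TCP at [0.55, 0, 0.231] pointing down, gripper open.
Joint ranges: [-2.75, 2.75], [-0.79, 2.1], [0.01, 2.65], [-1.57, 4.71], [0.07, 3.14], [-2.87, 2.87]. Speed limits (rad/s): [2.22, 2.22, 2.79, 3.14, 3.14, 3.14].

INTERFACE

Orientations are given as a 3x3 rotation matrix whose columns are the frame's x, y, z axes.
In Python, from workcell import sensors, optics, robot gives the robot as it stands.
- The arm moves only by the tool servo_tool, never from a script. Its argument "plan" is a list of rows, each a list of 3 entries, a list of its own where there are three numbers: the shift along the tool's x, y, z in m, then the turn about the tool's z in degrees, then the finger opening in m, from 0 to 0.0854. In form: [[[x, y, z], spin, claw], ...]. A call has 1 to 5 rows; each row shifts and turns the commanded pose from where the row before left it, along the tool's axes as they then stand; what a row does not reach is not made up. A row lasts 1/12 s, in which the tool goes at most 41.7 mm and 7.16 degrees, less where a joint would pass 70% of its speed; a pose out of reach is approached as far as the arm can. A call is refused whole if a number of a shift passes 0.0417 or a number of a turn 7.16, either way. A call with a gripper value outside its range is refused whole. The fingers move at their own pace and stop on an object; "grip_force" is the grip in N (left out, the last holds). Time passes only in rows, so rows that do not move let the fingers close. It gives the time, the measured TCP pose, the force, the opening and the grip force at its end, in the units of the state.
- sensors.read_state(): the state, without advancing time (a new reading comes with each control period).
- optics.snapshot(name): name is "scene" or "side" or "wrist"; returns a dict with "image" (400x640x3 uint8, red, green, blue), "z_map" (400x640 float32, m along the optical axis (not along the pixel's ray), 0 where there is no reading), "mtx" (3x3 intrinsics, pixels), "k1" (the pictures are not rectified: a ray, as slopes to the right and down, at radius r is drawn at 1 + k1 r^2 times it, then the intrinsics apply), "R" (3x3) and "t" (3): a world point X has camera coordinates R X + t. Camera axes: x right, y down, z forward; pixel columns grow to the right and rows downward; lengths in m; the calibration is good to about 2 mm. A picture is of the moment at which its call begins.
- robot.hand_in(): hands the job in; it is judged then, once.
The state is a dict: "clock": time; "joints": joint angles; "dq": joint speeds; "joint_efforts": joint torques, N m; "tcp_pos": TCP position; "ee_rot": TCP orientation; "ft_force": force on the tool from outside, world axes, zero at the start; "moment": the same for the moment, N m; "finger_gap": finger opening in m; "grip_force": force on a finger pad.
Only numpy, scipy, OpenCV 4.12 (cv2) and the standard library are available. Lean on these libraries where they do the work, as an engineer would, in place of code of your own. Each camera call takes 0.05 s, during which the arm holds its last target. There are 200 camera calls.

## Working session

There is one attempt and no reset: what is moved stays moved. The work goes in short steps, Python scripts to look and compute and a tool call to move; the robot and the scene stay as the last step left them, time stands still between calls to the robot, and variables do not carry over. Pictures are saved under pics/ and viewed, at most 10 in all, crops included, and the job is handed in when it is done.

Besides the shell and the picture viewer there is one more tool, called by a JSON object that holds its "api" and its "payload", one argument or row to a line. servo_tool: Moves the arm, as the interface text tells. Its arguments: {"type":"object","properties":{"plan":{"type":"array","items":{"type":"array"}},"grip_force":{"type":"number"}},"required":["plan"]}

```bash
mkdir -p pics; cat > h.py <<'E'
import numpy as np, cv2
from workcell import sensors, optics, robot
def snap(n,f=None):
    s=optics.snapshot(n)
    if f: cv2.imwrite('pics/'+f+'.png',s['image'][:,:,::-1])
    return s
def dist(s): return np.array([0,0,0,0,0]),s
def rays(s,uv):
    uv=np.atleast_2d(np.array(uv,float)); K=s['mtx']
    d=np.c_[(uv[:,0]-K[0,2])/K[0,0],(uv[:,1]-K[1,2])/K[1,1]]
    p=d.copy()
    for _ in range(20): p=d/(1+s['k1']*(p**2).sum(1,keepdims=True))
    return np.c_[p,np.ones(len(p))]
def plane(s,uv,z):
    r=rays(s,uv)@s['R']; c=-s['R'].T@s['t']
    return c+r*((z-c[2])/r[:,2])[:,None]
def cloud(s):
    v,u=np.mgrid[:400,:640]; r=rays(s,np.c_[u.ravel(),v.ravel()])*s['z_map'].reshape(-1,1)
    P=(r-s['t'])@s['R']; P[s['z_map'].ravel()==0]=np.nan
    return P.reshape(400,640,3)
E
python3 - <<'E'
from h import *
for n in ['scene','side','wrist']:
    s=snap(n,n+'0'); print(n,-s['R'].T@s['t'],s['R'][2],s['k1'],s['mtx'][0,0])
print(sensors.read_state())
E
```

```text
scene [ 1.21532085 -0.10387835  0.98866927] [-0.58856792  0.03196064 -0.80781577] -0.030798532963962306 470.4146497346383
side [ 0.50116636 -0.606484    0.70554085] [ 0.06824481  0.64825473 -0.75835906] 0.02082971154338834 380.82271899583634
wrist [0.5489971  0.07262721 0.37285212] [-1.28419220e-05 -2.81696780e-01 -9.59503478e-01] -0.03171388882668164 345.42230947638797
{'clock': 0.15, 'joints': array([-8.45779078e-02,  3.51111229e-01,  1.65224018e+00,  3.95426467e-06,
        1.13906952e+00, -8.46036295e-02]), 'dq': array([-0.00135097, -0.00054977, -0.00138827, -0.00090914, -0.00101891,
        0.00039317]), 'joint_efforts': array([ 7.13946501e-04, -5.06248283e+01, -2.91500723e+01, -2.80964593e-05,
        3.35960038e-03, -3.10250061e-05]), 'tcp_pos': array([5.49769847e-01, 5.81932080e-05, 2.30896793e-01]), 'ee_rot': array([[-2.40351636e-05,  9.99999659e-01, -8.25018766e-04],
       [ 9.99999997e-01,  2.40958515e-05,  7.35495465e-05],
       [ 7.35694010e-05, -8.25016995e-04, -9.99999657e-01]]), 'ft_force': array([-0.37187694,  0.57508188,  0.25842242]), 'moment': array([-0.01940672,  0.06315248, -0.02765504]), 'grip_force': 0.0, 'finger_gap': 0.08521344867834219}
```

View pics/scene0.png

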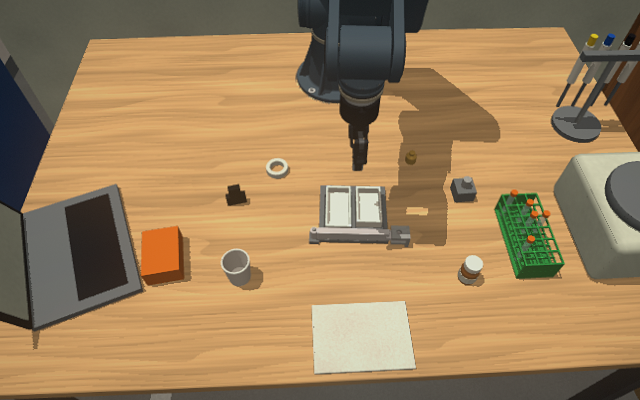

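View pics/side0.png

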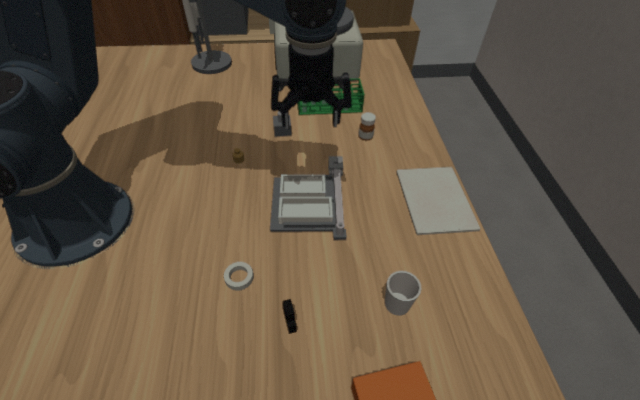

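The scene view shows the caster at about (355,210), with the fork at (405,236) on the +y side and the short tray in the +y lane at (370,205). The stand and pin are at (463,187) and the spacer at (235,195). The side view agrees, with the spacer at (290,316) and the stand at (283,125). Next I'll get rough positions from depth.

```bash
python3 - <<'E'
from h import *
S=[snap('scene'),snap('side')]
def rep(n,P,m):
    Q=P[m]; 
    print(n,m.sum(),'med',np.nanmedian(Q,0).round(4),'lo',np.nanpercentile(Q,2,axis=0).round(4),'hi',np.nanpercentile(Q,98,axis=0).round(4))
for s,n,b in [(S[0],'scene',dict(sp=(222,180,250,210),st=(448,172,480,205),cas=(305,180,412,248))),(S[1],'side',dict(sp=(278,295,302,335),cas=(265,155,350,242),st=(270,112,294,140)))]:
    P=cloud(s)
    for k,(a,c,d,e) in b.items():
        m=np.zeros((400,640),bool); m[c:e,a:d]=1
        with np.errstate(invalid='ignore'): m&=P[...,2]>(0.008)
        rep(n+k,P,m)
        if k=='st':
            rep('  pinhead',P,m&(P[...,2]>0.05)&(P[...,2]<.075))
            rep('  top',P,m&(P[...,2]>0.034)&(P[...,2]<.042))
        if k=='sp': rep('  stem',P,m&(P[...,2]>0.056))
E
```

```text
scenesp 316 med [ 0.491  -0.2882  0.0368] lo [ 0.4763 -0.3111  0.0098] hi [ 0.4976 -0.2651  0.0671]
  stem 88 med [ 0.488  -0.2884  0.0641] lo [ 0.4757 -0.3031  0.0575] hi [ 0.4953 -0.2737  0.0674]
scenest 525 med [0.4983 0.2944 0.039 ] lo [0.4654 0.275  0.0094] hi [0.5146 0.3258 0.0679]
  pinhead 83 med [0.493  0.2995 0.0642] lo [0.4802 0.2897 0.0504] hi [0.4997 0.311  0.0703]
  top 207 med [0.4972 0.2943 0.0395] lo [0.4654 0.2754 0.0349] hi [0.5144 0.326  0.0419]
scenecas 4325 med [0.5631 0.0114 0.024 ] lo [ 0.4688 -0.0919  0.0114] hi [0.6382 0.1247 0.0453]
sidesp 312 med [ 0.485  -0.3017  0.0518] lo [ 0.4738 -0.3138  0.0106] hi [ 0.4946 -0.2749  0.063 ]
  stem 145 med [ 0.4839 -0.2898  0.061 ] lo [ 0.4752 -0.3038  0.0566] hi [ 0.4928 -0.2747  0.0633]
sidecas 4227 med [ 0.5459 -0.0042  0.0199] lo [ 0.4563 -0.0987  0.0094] hi [0.6249 0.1152 0.0411]
sidest 364 med [0.489  0.2753 0.0376] lo [ 0.4625 -0.0137  0.0095] hi [0.5096 0.3195 0.2847]
  pinhead 24 med [0.4807 0.2937 0.0614] lo [0.4754 0.2869 0.0515] hi [0.4851 0.3031 0.064 ]
  top 95 med [0.4736 0.2909 0.0367] lo [0.4623 0.2737 0.0345] hi [0.5105 0.3238 0.0401]
```

View pics/wrist0.png

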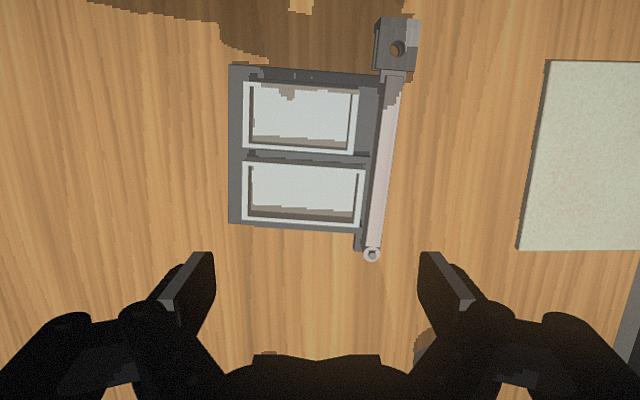

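{"api": "servo_tool", "payload": {
  "plan": [
    [[0.041, -0.01, 0], 0, 0.0854],
    [[0.041, -0.01, 0], 0, 0.0854],
    [[0.041, -0.01, 0], 0, 0.0854],
    [[0.041, -0.01, 0], 0, 0.0854],
    [[0.041, -0.01, 0], 0, 0.0854]
  ]
}}

```text
clock: 0.67
tcp_pos: [0.4998, 0.2041, 0.2314]
ee_rot: [[0.0, 1.0, 0.0], [1.0, -0.0, 0.0], [0.0, 0.0, -1.0]]
ft_force: [1.1, 0.0, -0.4]
finger_gap: 0.0856
grip_force: 0.0
```

The wrist view shows the fork hole at about (397,48), the tray windows with the short one on top (right end at 358), and the gate running from (392,85) to (370,250).

```bash
python3 - <<'E'
from h import *
s=snap('wrist','wrist1'); print(-s['R'].T@s['t'])
s=cv2.imread('pics/wrist0.png')
E
```

```text
[0.49894828 0.2767215  0.37338206]
```

View pics/wrist1.png

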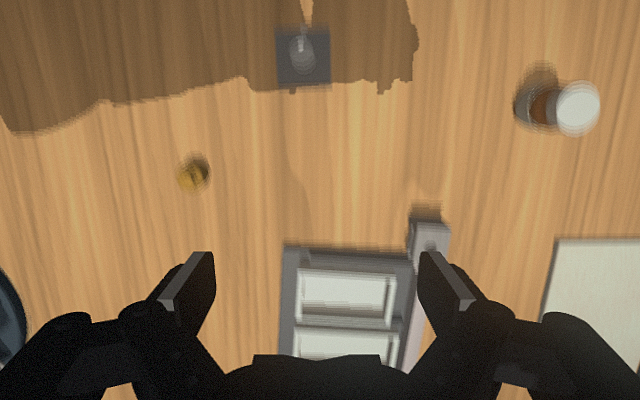

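This frame is blurred because the arm was still settling. It shows the pin head at about (302,52) on the stand, the weight at (192,172) and the fork at (430,235). I'll look again now it's still.

```bash
python3 - <<'E'
from h import *
s=snap('wrist'); s=snap('wrist','wrist2'); print(-s['R'].T@s['t'],sensors.read_state()['tcp_pos'])
P=cloud(s); b=np.s_[10:100,260:345]; Q=P[b]
z=Q[...,2]
print('table',np.nanmedian(P[120:140,330:400],axis=(0,1)))
top=(z>.058)
print('head med',np.nanmedian(Q[top],0),np.nanmin(Q[top],0),np.nanmax(Q[top],0),top.sum())
v,u=np.nonzero(top)
c,r=cv2.minEnclosingCircle(np.c_[u+260,v+10].astype(np.float32)); print(c,r,'at .064',plane(s,[c],.064))
blk=(z>.034)&(z<.044); print('stand top',np.nanmin(Q[blk],0),np.nanmax(Q[blk],0),np.nanmedian(Q[blk],0),blk.sum())
im=cv2.resize(s['image'][10:110,250:350],(600,600),interpolation=cv2.INTER_CUBIC)
im2=cv2.resize(s['image'][205:265,390:460],(700,600),interpolation=cv2.INTER_CUBIC)
cv2.imwrite('pics/c1.png',np.hstack([cv2.resize(im,(400,400)),cv2.resize(im2,(400,400))])[:,:,::-1])
E
```

```text
[0.49783491 0.27941364 0.37337029] [0.49977686 0.2046477  0.23119652]
table [ 0.54999286  0.24205162 -0.00070662]
head med [0.48851503 0.30221848 0.06342452] [0.47817301 0.29170565 0.05926036] [0.49948329 0.31276344 0.06545459] 543
(305.4236755371094, 65.11832427978516) 13.369007110595703 at .064 [[0.48884667 0.30212271 0.064     ]]
stand top [0.46306263 0.27655115 0.0347397 ] [0.51384364 0.32835427 0.04179199] [0.48950034 0.30245284 0.03747639] 2611
```

View pics/c1.png

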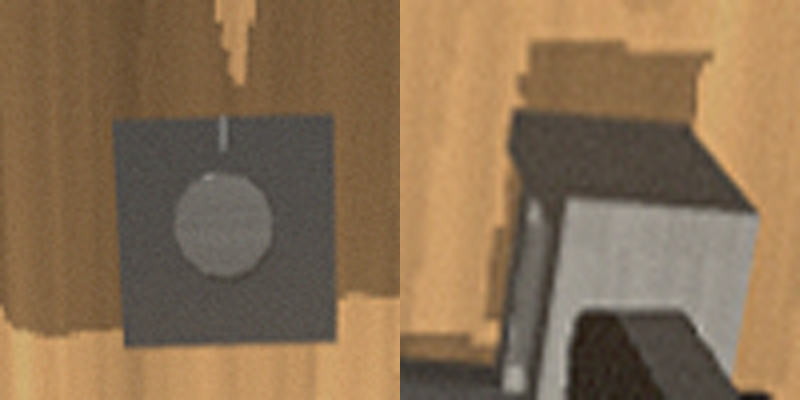

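{"api": "servo_tool", "payload": {
  "plan": [
    [[0.0325, -0.0037, 0], 0, 0.0854],
    [[0.0325, -0.0037, 0.02], 0, 0.0854],
    [[0.0325, -0.0036, 0.04], 0, 0.0854],
    [[0, 0, 0.04], 0, 0.06],
    [[0, 0, 0], 0, 0.05]
  ]
}}

```text
clock: 1.23
tcp_pos: [0.4873, 0.292, 0.1326]
ee_rot: [[-0.001, 1.0, -0.009], [1.0, 0.001, -0.005], [-0.005, -0.009, -1.0]]
ft_force: [-0.6, -1.0, -2.0]
finger_gap: 0.064
grip_force: 0.0
```

{"api": "servo_tool", "payload": {
  "plan": [
    [[0, 0, 0], 0, 0.05],
    [[0, 0, 0], 0, 0.05]
  ]
}}

```text
clock: 1.4
tcp_pos: [0.4916, 0.2928, 0.141]
ee_rot: [[0.001, 1.0, 0.002], [1.0, -0.001, 0.001], [0.001, 0.002, -1.0]]
ft_force: [1.2, -0.4, 0.2]
finger_gap: 0.05
grip_force: 0.0
```

```bash
python3 - <<'E'
from h import *
s=snap('wrist','w3'); print(sensors.read_state()['tcp_pos'])
P=cloud(s); z=P[...,2]; 
m=(z>.058)&(z<.068); m[:120]=0
n,l,st,ce=cv2.connectedComponentsWithStats(m.astype(np.uint8))
for i in range(1,n):
    if st[i,4]>100: print(st[i],ce[i],np.nanmedian(P[l==i],0), plane(s,[ce[i]],.064))
im=s['image'].copy(); cv2.imwrite('pics/w3.png',im[:,:,::-1])
E
```

```text
[0.49184253 0.29307231 0.14146778]
[297 174  32  33 831] [312.57039711 190.41756919] [0.48896393 0.30332406 0.06320257] [[0.48872091 0.30351882 0.064     ]]
[614 222  26  49 557] [625.50807899 243.35008977] [0.71145349 0.2642195  0.06293432] [[0.71125727 0.26405023 0.064     ]]
```

View pics/w3.png

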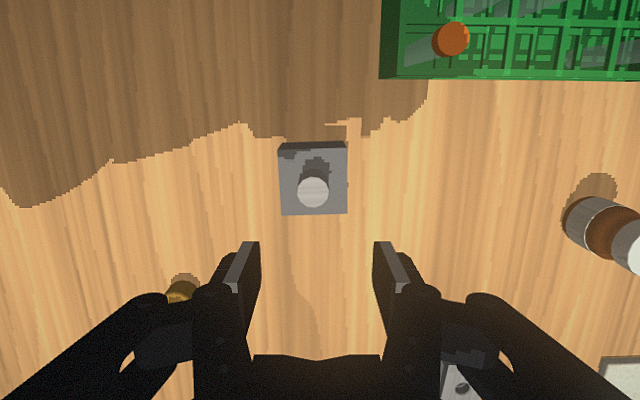

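The pin head is at (313,190), giving world (0.4888, 0.3030). It stands centred on its stand, between and ahead of the open fingers. Next: descend and grip.

{"api": "servo_tool", "payload": {
  "plan": [
    [[0.01, -0.003, 0.0], 0, 0.05],
    [[0, 0, 0.025], 0, 0.05],
    [[0, 0, 0.025], 0, 0.05],
    [[0, 0, 0.025], 0, 0.05],
    [[0, 0, 0.0125], 0, 0.05]
  ]
}}

```text
clock: 1.87
tcp_pos: [0.487, 0.3037, 0.0506]
ee_rot: [[0.0, 1.0, -0.001], [1.0, -0.0, -0.0], [-0.0, -0.001, -1.0]]
ft_force: [0.7, -0.0, 0.3]
finger_gap: 0.0499
grip_force: 0.0
```

{"api": "servo_tool", "payload": {
  "plan": [
    [[0, 0, 0], 0, 0.05],
    [[0, 0, 0], 0, 0.05]
  ]
}}

```text
clock: 2.03
tcp_pos: [0.4878, 0.304, 0.0525]
ee_rot: [[0.0, 1.0, 0.001], [1.0, -0.0, 0.0], [0.0, 0.001, -1.0]]
ft_force: [0.1, 0.3, 0.8]
finger_gap: 0.0499
grip_force: 0.0
```

{"api": "servo_tool", "payload": {
  "plan": [
    [[0, 0.001, 0.0085], 0, 0.05],
    [[0, 0, 0], 0, 0.018],
    [[0, 0, 0], 0, 0.018],
    [[0, 0, 0], 0, 0.018],
    [[0, 0, 0], 0, 0.018]
  ],
  "grip_force": 40
}}

```text
clock: 2.45
tcp_pos: [0.4886, 0.3038, 0.0438]
ee_rot: [[0.0, 1.0, 0.001], [1.0, -0.0, 0.0], [0.0, 0.001, -1.0]]
ft_force: [-0.9, -0.7, 5.1]
finger_gap: 0.0206
grip_force: 39.1
```

{"api": "servo_tool", "payload": {
  "plan": [
    [[0, 0, 0], 0, 0.018],
    [[0, 0, 0], 0, 0.018],
    [[0, 0, 0], 0, 0.018]
  ]
}}

```text
clock: 2.7
tcp_pos: [0.4886, 0.3038, 0.0438]
ee_rot: [[-0.0, 1.0, 0.001], [1.0, 0.0, 0.0], [0.0, 0.001, -1.0]]
ft_force: [-2.0, -0.6, 6.7]
finger_gap: 0.02
grip_force: 39.2
```

{"api": "servo_tool", "payload": {
  "plan": [
    [[0, 0, -0.01], 0, 0.018],
    [[0, 0, -0.02], 0, 0.018],
    [[0, 0, -0.03], 0, 0.018],
    [[0, 0, -0.03], 0, 0.018],
    [[0, 0, -0.02], 0, 0.018]
  ]
}}

```text
clock: 3.12
tcp_pos: [0.4889, 0.3039, 0.1564]
ee_rot: [[0.0, 1.0, 0.002], [1.0, -0.0, 0.001], [0.001, 0.002, -1.0]]
ft_force: [0.4, -0.3, 0.2]
finger_gap: 0.0204
grip_force: 39.7
```

{"api": "servo_tool", "payload": {
  "plan": [
    [[-0.02, 0.015, 0], 0, 0.018],
    [[-0.03, 0.025, 0], 0, 0.018],
    [[-0.03, 0.025, 0], 0, 0.018],
    [[-0.03, 0.025, 0], 0, 0.018],
    [[-0.03, 0.025, 0], 0, 0.018]
  ]
}}

```text
clock: 3.53
tcp_pos: [0.6042, 0.1621, 0.1539]
ee_rot: [[-0.0, 1.0, 0.0], [1.0, 0.0, 0.0], [0.0, 0.0, -1.0]]
ft_force: [0.6, 0.5, -1.2]
finger_gap: 0.0203
grip_force: 39.8
```

{"api": "servo_tool", "payload": {
  "plan": [
    [[-0.03, 0.02, 0], 0, 0.018],
    [[-0.03, 0.01, 0], 0, 0.018],
    [[-0.02, 0, 0], 0, 0.018],
    [[0, 0, 0], 0, 0.018],
    [[0, 0, 0], 0, 0.018]
  ]
}}

```text
clock: 3.95
tcp_pos: [0.6333, 0.0828, 0.1535]
ee_rot: [[0.002, 1.0, -0.0], [1.0, -0.002, 0.0], [0.0, -0.0, -1.0]]
ft_force: [-0.2, 0.5, -0.3]
finger_gap: 0.0203
grip_force: 39.8
```

{"api": "servo_tool", "payload": {
  "plan": [
    [[0, 0, 0], 0, 0.018],
    [[0, 0, 0], 0, 0.018]
  ]
}}

```text
clock: 4.12
tcp_pos: [0.6331, 0.0847, 0.1533]
ee_rot: [[-0.001, 1.0, 0.0], [1.0, 0.001, 0.0], [0.0, 0.0, -1.0]]
ft_force: [0.1, 0.0, -0.5]
finger_gap: 0.0207
grip_force: 39.8
```

```bash
python3 - <<'E'
from h import *
s=snap('wrist','w4'); print(sensors.read_state()['tcp_pos'])
E
```

```text
[0.63310868 0.08477468 0.15326625]
```

View pics/w4.png

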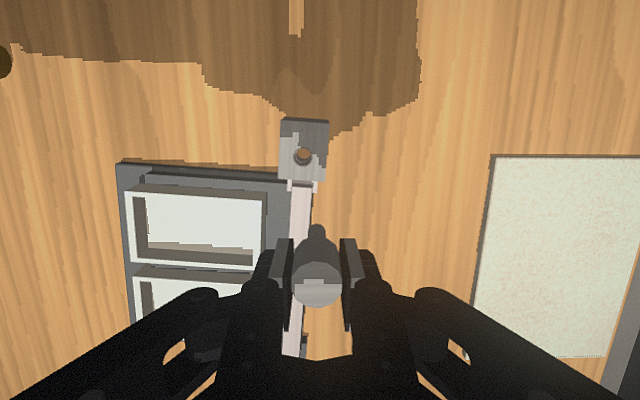

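The pin is held with its head at (317,285) and its shaft pointing up in the image to a tip at about (317,227). The fork hole is at about (304,155). I'll measure both on a zoomed crop.

```bash
python3 - <<'E'
from h import *
s=snap('wrist'); im=s['image']; print(sensors.read_state()['tcp_pos'])
P=cloud(s)
a=cv2.resize(im[135:175,280:330],(750,600),interpolation=cv2.INTER_CUBIC)
b=cv2.resize(im[215:265,290:345],(660,600),interpolation=cv2.INTER_CUBIC)
cv2.imwrite('pics/c2.png',np.hstack([cv2.resize(a,(400,320)),cv2.resize(b,(352,320))])[:,:,::-1])
# hole: pixels not fork colour within box by depth < .03
z=P[...,2]; h=(z[135:180,280:330]<.034)
n,l,st,ce=cv2.connectedComponentsWithStats(h.astype(np.uint8))
print([(st[i],ce[i]+[280,135]) for i in range(1,n) if st[i,4]>15])
print('fork top z',np.nanmedian(P[140:145,290:320],axis=(0,1)),np.nanmedian(P[165:175,288:298],axis=(0,1)))
m=(z[215:300,290:345]>.10)&(z[215:300,290:345]<.2)
for r in range(8,50,5): print(r+215,np.nonzero(m[r])[0][[0,-1]]+290 if m[r].any() else None, np.nanmedian(P[r+215,312:322],axis=0))
E
```

```text
[0.63313017 0.08470597 0.15322448]
[(array([ 45,   0,   5,  45, 124], dtype=int32), array([327.88709677, 162.13709677])), (array([ 15,  13,  17,  16, 210], dtype=int32), array([302.8       , 155.42857143]))]
fork top z [0.62383599 0.122123   0.03937282] [0.61462382 0.10127218 0.03925235]
223 [315 316] [ 6.32896054e-01  4.26087984e-02 -5.98174362e-04]
228 [309 324] [0.63263039 0.08795893 0.12374481]
233 [308 325] [0.63261346 0.08794821 0.13055192]
238 [290 344] [0.63256685 0.09381476 0.15031267]
243 [290 344] [0.63255395 0.09359137 0.15526761]
248 [290 344] [0.63254548 0.0937171  0.16064496]
253 [290 344] [0.63253667 0.09382866 0.16565795]
258 [291 344] [0.63252414 0.09378274 0.17005912]
263 [290 344] [0.63252356 0.09285127 0.17251597]
```

View pics/c2.png

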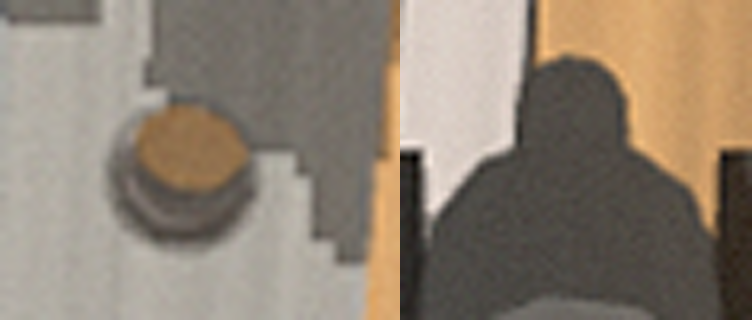

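```bash
python3 - <<'E'
from h import *
s=snap('wrist')
print(plane(s,[[302.8,155.8]],.04),plane(s,[[316.5,228]],.119),sensors.read_state()['tcp_pos'])
E
```

```text
[[0.62254241 0.11187451 0.04      ]] [[0.63266164 0.08599217 0.119     ]] [0.63318163 0.08455721 0.15317137]
```

{"api": "servo_tool", "payload": {
  "plan": [
    [[0.002, -0.01, 0.02], 0, 0.018],
    [[0, 0, 0.02], 0, 0.018],
    [[0, 0, 0.02], 0, 0.018],
    [[0, 0, 0], 0, 0.018],
    [[0, 0, 0], 0, 0.018]
  ]
}}

```text
clock: 4.68
tcp_pos: [0.6229, 0.086, 0.0927]
ee_rot: [[-0.001, 1.0, -0.002], [1.0, 0.001, -0.0], [-0.0, -0.002, -1.0]]
ft_force: [1.0, 0.2, -0.3]
finger_gap: 0.0206
grip_force: 39.7
```

{"api": "servo_tool", "payload": {
  "plan": [
    [[0, 0, 0], 0, 0.018],
    [[0, 0, 0], 0, 0.018]
  ]
}}

```text
clock: 4.85
tcp_pos: [0.6242, 0.0858, 0.0945]
ee_rot: [[-0.0, 1.0, 0.002], [1.0, 0.0, 0.0], [0.0, 0.002, -1.0]]
ft_force: [-0.2, -0.2, -1.5]
finger_gap: 0.0202
grip_force: 39.7
```

```bash
python3 - <<'E'
from h import *
s=snap('wrist'); im=s['image']; print(sensors.read_state()['tcp_pos'])
P=cloud(s); z=P[...,2]
a=im[170:290,270:365]
cv2.imwrite('pics/c3.png',cv2.resize(a,(475,600),interpolation=cv2.INTER_CUBIC)[:,:,::-1])
for r in range(222,262,3): print(r,[ (int(u),P[r,u].round(4)) for u in (316,)], (np.nonzero((z[r,290:345]>.046))[0][[0,-1]]+290) if (z[r,290:345]>.046).any() else None)
E
```

```text
[0.62402116 0.085765   0.09440569]
222 [(316, array([0.6235, 0.0827, 0.0397]))] None
225 [(316, array([0.6234, 0.0887, 0.0598]))] [311 322]
228 [(316, array([0.6234, 0.0894, 0.0658]))] [309 324]
231 [(316, array([0.6234, 0.089 , 0.0691]))] [308 325]
234 [(316, array([0.6234, 0.0893, 0.0738]))] [308 325]
237 [(316, array([0.6233, 0.0953, 0.0913]))] [308 326]
240 [(316, array([0.6233, 0.0946, 0.0932]))] [290 344]
243 [(316, array([0.6233, 0.095 , 0.0973]))] [290 344]
246 [(316, array([0.6233, 0.0939, 0.098 ]))] [290 344]
249 [(316, array([0.6233, 0.0954, 0.1041]))] [290 344]
252 [(316, array([0.6233, 0.0952, 0.1066]))] [290 344]
255 [(316, array([0.6233, 0.0952, 0.1093]))] [290 344]
258 [(316, array([0.6233, 0.0945, 0.1105]))] [290 344]
261 [(316, array([0.6233, 0.0943, 0.1129]))] [290 344]
```

View pics/c3.png

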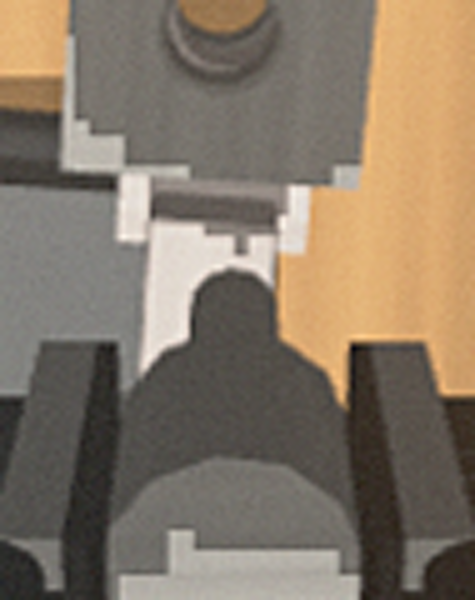

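The pin tip is at about (316.5,224) and hangs over the gate bar. The hole is ahead of it at about (314,175).

```bash
python3 - <<'E'
from h import *
s=snap('wrist'); P=cloud(s); z=P[...,2]; o=(150,285)
h=((z[150:195,285:345]<.036)).astype(np.uint8)
n,l,st,ce=cv2.connectedComponentsWithStats(h)
for i in range(1,n):
    if st[i,4]>100 :
        x,y,w,hh,_=st[i]; print(st[i]+[285,150,0,0,0]); print(plane(s,[[285+x+w/2-.5,150+y+hh/2-.5]],.04), plane(s,[[285+x-.5,175],[285+x+w-.5,175],[314,150+y-.5],[314,150+y+hh-.5]],.04).round(4).tolist())
ft=(z[150:215,270:365]>.036)&(z[150:215,270:365]<.044); v,u=np.nonzero(ft); Q=P[150:215,270:365][ft]; print(np.percentile(Q,[1,99],axis=0), np.median(Q,0))
print(sensors.read_state()['tcp_pos'])
E
```

```text
[304 165  22  21 339]
[[0.62251587 0.11212096 0.04      ]] [[0.6161, 0.1121, 0.04], [0.6289, 0.1121, 0.04], [0.6222, 0.1184, 0.04], [0.6222, 0.1058, 0.04]]
[[0.60440742 0.08800885 0.03705836]
 [0.64023804 0.12667721 0.04080192]] [0.62279585 0.10952434 0.03927726]
[0.62391585 0.0857124  0.09422297]
```

{"api": "servo_tool", "payload": {
  "plan": [
    [[0.014, -0.0009, 0], 0, 0.018],
    [[0.014, 0, 0], 0, 0.018],
    [[0, 0, 0], 0, 0.018],
    [[0, 0, 0], 0, 0.018],
    [[0, 0, 0], 0, 0.018]
  ]
}}

```text
clock: 5.37
tcp_pos: [0.6224, 0.1141, 0.093]
ee_rot: [[-0.001, 1.0, -0.0], [1.0, 0.001, -0.0], [-0.0, -0.0, -1.0]]
ft_force: [-0.5, -0.1, -1.1]
finger_gap: 0.0203
grip_force: 39.7
```

{"api": "servo_tool", "payload": {
  "plan": [
    [[0, 0, 0.006], 0, 0.018],
    [[0, 0, 0.006], 0, 0.018],
    [[0, 0, 0.006], 0, 0.018],
    [[0, 0, 0], 0, 0.018],
    [[0, 0, 0], 0, 0.018]
  ]
}}

```text
clock: 5.78
tcp_pos: [0.6221, 0.1134, 0.0743]
ee_rot: [[0.0, 1.0, -0.001], [1.0, -0.0, -0.0], [-0.0, -0.001, -1.0]]
ft_force: [0.3, 0.3, -0.3]
finger_gap: 0.0206
grip_force: 39.7
```

{"api": "servo_tool", "payload": {
  "plan": [
    [[0, 0.0007, 0.005], 0, 0.018],
    [[0, 0, 0.005], 0, 0.018],
    [[0, 0, 0.005], 0, 0.018],
    [[0, 0, 0.003], 0, 0.018],
    [[0, 0, 0], 0, 0.018]
  ]
}}

```text
clock: 6.2
tcp_pos: [0.6226, 0.1136, 0.056]
ee_rot: [[0.0, 1.0, -0.001], [1.0, -0.0, -0.0], [-0.0, -0.001, -1.0]]
ft_force: [0.0, -0.3, -0.4]
finger_gap: 0.0206
grip_force: 39.7
```

Tip is at z ≈ 16 mm with no contact force, so it has passed the lug. I'll continue down to the shoulder.

{"api": "servo_tool", "payload": {
  "plan": [
    [[0, 0, 0.004], 0, 0.018],
    [[0, 0, 0.003], 0, 0.018],
    [[0, 0, 0.002], 0, 0.018],
    [[0, 0, 0.001], 0, 0.018],
    [[0, 0, 0], 0, 0.018]
  ]
}}

```text
clock: 6.62
tcp_pos: [0.623, 0.1136, 0.0468]
ee_rot: [[0.0, 1.0, -0.0], [1.0, -0.0, -0.0], [-0.0, -0.0, -1.0]]
ft_force: [-0.2, -0.0, -0.9]
finger_gap: 0.0203
grip_force: 39.7
```

{"api": "servo_tool", "payload": {
  "plan": [
    [[0, 0, 0.001], 0, 0.018],
    [[0, 0, 0.001], 0, 0.018],
    [[0, 0, 0], 0, 0.018]
  ]
}}

```text
clock: 6.87
tcp_pos: [0.6233, 0.1137, 0.0458]
ee_rot: [[-0.0, 1.0, 0.0], [1.0, 0.0, 0.0], [0.0, 0.0, -1.0]]
ft_force: [-2.7, -0.2, 5.5]
finger_gap: 0.0201
grip_force: 40.5
```

{"api": "servo_tool", "payload": {
  "plan": [
    [[0, 0, 0], 0, 0.05],
    [[0, 0, 0], 0, 0.05],
    [[0, 0, 0], 0, 0.05],
    [[0, 0, -0.025], 0, 0.05],
    [[0, 0, -0.03], 0, 0.05]
  ]
}}

```text
clock: 7.28
tcp_pos: [0.6217, 0.1134, 0.0985]
ee_rot: [[0.0, 1.0, -0.005], [1.0, -0.0, -0.0], [-0.0, -0.005, -1.0]]
ft_force: [0.1, -0.5, 0.3]
finger_gap: 0.0498
grip_force: 0.0
```

{"api": "servo_tool", "payload": {
  "plan": [
    [[-0.03, 0, -0.03], 0, 0.05],
    [[-0.03, 0, -0.03], 0, 0.05],
    [[-0.03, -0.01, -0.02], 0, 0.05],
    [[0, 0, 0], 0, 0.05],
    [[0, 0, 0], 0, 0.05]
  ]
}}

```text
clock: 7.7
tcp_pos: [0.6134, 0.0235, 0.1801]
ee_rot: [[0.002, 1.0, 0.002], [1.0, -0.002, -0.0], [0.0, 0.002, -1.0]]
ft_force: [-0.2, 0.0, -0.7]
finger_gap: 0.05
grip_force: 0.0
```

{"api": "servo_tool", "payload": {
  "plan": [
    [[0, 0, 0], 0, 0.05],
    [[0, 0, 0], 0, 0.05]
  ]
}}

```text
clock: 7.87
tcp_pos: [0.6127, 0.0256, 0.1778]
ee_rot: [[-0.001, 1.0, -0.002], [1.0, 0.001, 0.0], [0.0, -0.002, -1.0]]
ft_force: [0.9, 0.9, -0.6]
finger_gap: 0.0498
grip_force: 0.0
```

```bash
python3 - <<'E'
from h import *
s=snap('wrist','w5'); print(sensors.read_state()['tcp_pos'])
P=cloud(s); z=P[...,2]
m=(z>.055)&(z<.075)&(abs(P[...,1]-.11)<.03)&(abs(P[...,0]-.62)<.03)
v,u=np.nonzero(m&(z>.061)); print(np.nanmedian(P[m&(z>.061)],0),np.c_[u,v].mean(0),plane(s,[[u.mean(),v.mean()]],.066))
f=(abs(P[...,1]-.112)<.02)&(abs(P[...,0]-.6225)<.02)&(z>.03)&(z<.048); print('fork',np.nanmedian(z[f]),f.sum())
E
```

```text
[0.61277398 0.02571374 0.1777541 ]
[0.62289144 0.11215431 0.06541077] [332.01395939  72.20177665] [[0.62288646 0.1119991  0.066     ]]
fork 0.03948589260634845 1692
```

View pics/w5.png

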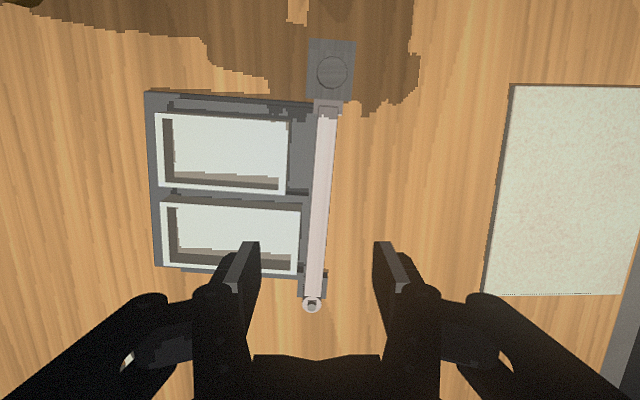

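The pin head is at (332,72), flat on the fork. Its top reads 25.9 mm above the plate, so it's seated. The short tray's far end is at about column 290 and the gate's inner edge at about 312. That was my last allowed picture, so from here I measure numerically.

```bash
cat > meas.py <<'E'
from h import *
def caster(s):
    P=cloud(s); z=P[...,2]; im=cv2.cvtColor(s['image'],cv2.COLOR_RGB2HSV)
    out={}
    reg=(P[...,0]>.44)&(P[...,0]<.66)&(P[...,1]>-.1)&(P[...,1]<.14)
    rim=reg&(z>.0325)&(z<.0378)&(P[...,0]<.605)
    n,l,st,ce=cv2.connectedComponentsWithStats(rim.astype(np.uint8),connectivity=4)
    for i in range(1,n):
        if st[i,4]>300:
            # rim plane pts
            v,u=np.nonzero(l==i); Q=plane(s,np.c_[u,v],.036)[:,:2]
            r=cv2.minAreaRect((Q*1000).astype(np.float32)); print('rim',st[i],r)
    g=reg&(z>.0385)&(z<.044)&(P[...,1]<.075)&(P[...,0]>.58)
    v,u=np.nonzero(g); Q=plane(s,np.c_[u,v],.041)[:,:2]
    for lo in np.arange(-.08,.09,.02):
        k=(Q[:,1]>lo)&(Q[:,1]<lo+.02)
        if k.sum()>30: 
            y=Q[k,1]; x=Q[k,0]; yb=np.round(y,3)
            print('gate y %.2f'%(lo+.01), 'xmin %.4f xmax %.4f'%(np.median([x[yb==b].min() for b in np.unique(yb)]),np.median([x[yb==b].max() for b in np.unique(yb)])))
E
python3 - <<'E'
from meas import *
s=snap('wrist'); caster(s)
P=cloud(s)
for r in (125,150,175,220,240): print(r,[(u,P[r,u].round(4).tolist()) for u in (150,158,)],'x/z row', [(u,round(P[r,u,0]*1e3,1),round(P[r,u,2]*1e3,1)) for u in range(280,345,2)])
E
```

```text
rim [ 154  113  135   82 2395] ((533.1492309570312, 48.93199157714844), (62.298301696777344, 109.10376739501953), 86.18312072753906)
rim [ 160  201  141   74 2014] ((534.8048706054688, -26.80923080444336), (63.3467903137207, 122.8179931640625), 85.86876678466797)
gate y -0.07 xmin 0.6019 xmax 0.6165
gate y -0.05 xmin 0.6034 xmax 0.6182
gate y -0.03 xmin 0.6049 xmax 0.6198
gate y -0.01 xmin 0.6067 xmax 0.6214
gate y 0.01 xmin 0.6076 xmax 0.6229
gate y 0.03 xmin 0.6093 xmax 0.6243
gate y 0.05 xmin 0.6110 xmax 0.6263
gate y 0.07 xmin 0.6125 xmax 0.6277
125 [(150, [0.4644, 0.0711, 0.0113]), (158, [0.4828, 0.0732, 0.0357])] x/z row [(280, np.float64(582.5), np.float64(34.9)), (282, np.float64(584.1), np.float64(35.5)), (284, np.float64(nan), np.float64(nan)), (286, np.float64(587.2), np.float64(33.7)), (288, np.float64(589.0), np.float64(34.8)), (290, np.float64(589.2), np.float64(15.8)), (292, np.float64(590.5), np.float64(9.8)), (294, np.float64(592.3), np.float64(10.3)), (296, np.float64(594.1), np.float64(11.1)), (298, np.float64(595.9), np.float64(11.6)), (300, np.float64(597.6), np.
[... 6405 characters left out ...]
4, np.float64(610.1), np.float64(40.3)), (316, np.float64(611.9), np.float64(39.8)), (318, np.float64(613.6), np.float64(40.7)), (320, np.float64(615.4), np.float64(40.9)), (322, np.float64(617.1), np.float64(40.7)), (324, np.float64(618.9), np.float64(39.4)), (326, np.float64(620.7), np.float64(38.4)), (328, np.float64(623.9), np.float64(-0.3)), (330, np.float64(626.0), np.float64(-1.2)), (332, np.float64(627.9), np.float64(-0.4)), (334, np.float64(630.0), np.float64(-0.5)), (336, np.float64(632.0), np.float64(-0.8)), (338, np.float64(634.0), np.float64(-0.6)), (340, np.float64(636.0), np.float64(-0.1)), (342, np.float64(638.1), np.float64(-2.1)), (344, np.float64(640.0), np.float64(-0.3))]
```

{"api": "servo_tool", "payload": {
  "plan": [
    [[-0.025, -0.01, -0.01], 0, 0.05],
    [[-0.028, -0.012, -0.01], 0, 0.05],
    [[-0.028, -0.012, -0.01], 0, 0.05],
    [[-0.028, -0.012, 0], 0, 0.05],
    [[-0.028, -0.012, 0], 0, 0.05]
  ]
}}

```text
clock: 8.38
tcp_pos: [0.5548, -0.1128, 0.2089]
ee_rot: [[-0.001, 1.0, 0.0], [1.0, 0.001, -0.0], [-0.0, 0.0, -1.0]]
ft_force: [0.5, -0.7, -0.2]
finger_gap: 0.0498
grip_force: 0.0
```

{"api": "servo_tool", "payload": {
  "plan": [
    [[-0.028, -0.012, 0], 0, 0.05],
    [[-0.028, -0.012, 0], 0, 0.05],
    [[-0.028, -0.012, 0], 0, 0.05],
    [[-0.028, -0.012, 0], 0, 0.05],
    [[-0.028, -0.012, 0], 0, 0.05]
  ]
}}

```text
clock: 8.8
tcp_pos: [0.4946, -0.2529, 0.2084]
ee_rot: [[-0.001, 1.0, -0.001], [1.0, 0.001, 0.001], [0.001, -0.001, -1.0]]
ft_force: [0.6, 0.4, -0.3]
finger_gap: 0.0498
grip_force: 0.0
```

{"api": "servo_tool", "payload": {
  "plan": [
    [[-0.015, -0.006, 0], 0, 0.05],
    [[0, 0, 0], 0, 0.05],
    [[0, 0, 0], 0, 0.05],
    [[0, 0, 0], 0, 0.05],
    [[0, 0, 0], 0, 0.05]
  ]
}}

```text
clock: 9.22
tcp_pos: [0.4896, -0.2661, 0.2087]
ee_rot: [[-0.001, 1.0, -0.0], [1.0, 0.001, 0.0], [0.0, -0.0, -1.0]]
ft_force: [0.1, -0.0, -1.4]
finger_gap: 0.05
grip_force: 0.0
```

```bash
cat > sp.py <<'E'
from h import *
def spacer(s,zt,zf,box,tol=.004):
    P=cloud(s); z=P[...,2]
    reg=(P[...,0]>box[0])&(P[...,0]<box[1])&(P[...,1]>box[2])&(P[...,1]<box[3])
    for nm,h in (('top',zt),('foot',zf)):
        m=reg&(abs(z-h)<tol); 
        n,l,st,ce=cv2.connectedComponentsWithStats(m.astype(np.uint8))
        for i in range(1,n):
            if st[i,4]<60: continue
            v,u=np.nonzero(l==i); Q=plane(s,np.c_[u,v],h)[:,:2]*1e3
            print(nm,st[i],np.round(np.nanmedian(z[l==i]),4),cv2.minAreaRect(Q.astype(np.float32)))
E
python3 - <<'E'
from sp import *
st=sensors.read_state(); print(st['tcp_pos'],st['ee_rot'][:,1])
s=snap('wrist','w6'); spacer(s,.062,.032,(.44,.54,-.35,-.23))
E
```

```text
[ 0.48959689 -0.26613858  0.20871395] [ 9.99998858e-01  1.46290980e-03 -3.78729400e-04]
top [301 185  24  35 592] 0.0611 ((485.7418212890625, -285.5854187011719), (15.878305435180664, 30.320659637451172), 11.477144241333008)
foot [300 167  19  15 206] 0.0311 ((482.0340270996094, -267.06939697265625), (15.819083213806152, 12.163043975830078), 11.197129249572754)
```

{"api": "servo_tool", "payload": {
  "plan": [
    [[-0.0185, -0.0033, 0], -5.7, 0.05],
    [[0, 0, 0], -5.7, 0.05],
    [[0, 0, 0.025], 0, 0.05],
    [[0, 0, 0.03], 0, 0.05],
    [[0, 0, 0.03], 0, 0.05]
  ]
}}

```text
clock: 9.68
tcp_pos: [0.4865, -0.2852, 0.1234]
ee_rot: [[-0.199, 0.98, 0.001], [0.98, 0.199, -0.001], [-0.001, 0.001, -1.0]]
ft_force: [0.6, -0.4, -0.4]
finger_gap: 0.05
grip_force: 0.0
```

{"api": "servo_tool", "payload": {
  "plan": [
    [[0, 0, 0], 0, 0.05],
    [[0, 0, 0], 0, 0.05],
    [[0, 0, 0], 0, 0.05],
    [[0, 0, 0], 0, 0.05]
  ]
}}

```text
clock: 10.02
tcp_pos: [0.4869, -0.2862, 0.126]
ee_rot: [[-0.198, 0.98, 0.003], [0.98, 0.198, -0.002], [-0.002, 0.002, -1.0]]
ft_force: [0.5, -0.9, 0.0]
finger_gap: 0.0502
grip_force: 0.0
```

```bash
python3 - <<'E'
from sp import *
st=sensors.read_state(); print(st['tcp_pos'],st['ee_rot'][:,1])
s=snap('wrist'); spacer(s,.062,.032,(.44,.54,-.35,-.23))
E
```

```text
[ 0.48685649 -0.28617659  0.12597431] [0.9801893  0.19805175 0.00210959]
top [ 302  188   26   46 1134] 0.0611 ((485.325927734375, -285.65179443359375), (15.74290657043457, 30.16307830810547), 10.771960258483887)
foot [304 163  22  17 362] 0.0312 ((481.55517578125, -267.05328369140625), (14.766609191894531, 11.43698787689209), 11.40030288696289)
```

{"api": "servo_tool", "payload": {
  "plan": [
    [[0.001, -0.0009, 0.025], 0, 0.05],
    [[0, 0, 0.025], 0, 0.05],
    [[0, 0, 0.025], 0, 0.05],
    [[0, 0, 0.012], 0, 0.05],
    [[0, 0, 0], 0, 0.05]
  ]
}}

```text
clock: 10.48
tcp_pos: [0.484, -0.2845, 0.0356]
ee_rot: [[-0.198, 0.98, -0.002], [0.98, 0.198, 0.002], [0.002, -0.002, -1.0]]
ft_force: [0.0, 0.5, -0.7]
finger_gap: 0.0501
grip_force: 0.0
```

{"api": "servo_tool", "payload": {
  "plan": [
    [[0, 0, 0], 0, 0.05],
    [[0, 0, 0], 0, 0.05]
  ]
}}

```text
clock: 10.65
tcp_pos: [0.4856, -0.2856, 0.0386]
ee_rot: [[-0.198, 0.98, 0.002], [0.98, 0.198, -0.001], [-0.002, 0.002, -1.0]]
ft_force: [0.3, -0.4, 0.0]
finger_gap: 0.0502
grip_force: 0.0
```

{"api": "servo_tool", "payload": {
  "plan": [
    [[0, 0, 0.003], 0, 0.05],
    [[0, 0, 0], 0, 0.012],
    [[0, 0, 0], 0, 0.012],
    [[0, 0, 0], 0, 0.012],
    [[0, 0, 0], 0, 0.012]
  ],
  "grip_force": 40
}}

```text
clock: 11.07
tcp_pos: [0.4849, -0.2851, 0.0344]
ee_rot: [[-0.198, 0.98, 0.0], [0.98, 0.198, -0.0], [-0.0, 0.0, -1.0]]
ft_force: [-0.9, -0.3, 5.7]
finger_gap: 0.0153
grip_force: 40.4
```

{"api": "servo_tool", "payload": {
  "plan": [
    [[0, 0, 0], 0, 0.012],
    [[0, 0, 0], 0, 0.012],
    [[0, 0, 0], 0, 0.012]
  ]
}}

```text
clock: 11.32
tcp_pos: [0.485, -0.2852, 0.0344]
ee_rot: [[-0.198, 0.98, 0.001], [0.98, 0.198, -0.0], [-0.0, 0.0, -1.0]]
ft_force: [-1.5, 1.2, 5.9]
finger_gap: 0.0154
grip_force: 40.6
```

{"api": "servo_tool", "payload": {
  "plan": [
    [[0, 0, -0.015], 0, 0.012],
    [[0, 0, -0.025], 0, 0.012],
    [[0, 0, -0.03], 5.2, 0.012],
    [[0, 0, -0.03], 5.2, 0.012],
    [[0, 0, -0.025], 5.2, 0.012]
  ]
}}

```text
clock: 11.73
tcp_pos: [0.4848, -0.285, 0.1608]
ee_rot: [[0.078, 0.997, 0.001], [0.997, -0.078, -0.0], [-0.0, 0.001, -1.0]]
ft_force: [-0.3, 0.2, -0.7]
finger_gap: 0.0154
grip_force: 39.7
```

{"api": "servo_tool", "payload": {
  "plan": [
    [[0.02, 0.007, 0], 0, 0.012],
    [[0.03, 0.009, 0], 0, 0.012],
    [[0.03, 0.009, 0], 0, 0.012],
    [[0.03, 0.009, 0], 0, 0.012],
    [[0.03, 0.009, 0], 0, 0.012]
  ]
}}

```text
clock: 12.15
tcp_pos: [0.538, -0.1471, 0.1589]
ee_rot: [[0.074, 0.997, -0.0], [0.997, -0.074, 0.0], [0.0, -0.0, -1.0]]
ft_force: [0.8, 0.3, -0.6]
finger_gap: 0.0152
grip_force: 39.7
```

{"api": "servo_tool", "payload": {
  "plan": [
    [[0.03, 0.009, 0], 0, 0.012],
    [[0.03, 0.009, 0], 0, 0.012],
    [[0.03, 0.009, 0], 0, 0.012],
    [[0.03, 0.01, 0], 0, 0.012],
    [[0.02, 0.007, 0], 0, 0.012]
  ]
}}

```text
clock: 12.57
tcp_pos: [0.5925, -0.0096, 0.1588]
ee_rot: [[0.072, 0.997, -0.0], [0.997, -0.072, 0.0], [0.0, -0.0, -1.0]]
ft_force: [0.0, 0.0, -0.6]
finger_gap: 0.015
grip_force: 39.7
```

{"api": "servo_tool", "payload": {
  "plan": [
    [[0, 0, 0], 0, 0.012],
    [[0, 0, 0], 0, 0.012],
    [[0, 0, 0], 0, 0.012]
  ]
}}

```text
clock: 12.82
tcp_pos: [0.5916, -0.0126, 0.1587]
ee_rot: [[0.073, 0.997, -0.001], [0.997, -0.073, -0.0], [-0.0, -0.001, -1.0]]
ft_force: [1.0, -0.2, -0.2]
finger_gap: 0.0148
grip_force: 39.7
```

{"api": "servo_tool", "payload": {
  "plan": [
    [[0, 0.0036, 0.02], 0, 0.012],
    [[0, 0, 0.02], 0, 0.012],
    [[0, 0, 0.013], 0, 0.012],
    [[0, 0, 0], 0, 0.012],
    [[0, 0, 0], 0, 0.012]
  ]
}}

```text
clock: 13.23
tcp_pos: [0.5952, -0.0133, 0.1058]
ee_rot: [[0.074, 0.997, -0.001], [0.997, -0.074, 0.0], [-0.0, -0.001, -1.0]]
ft_force: [0.2, 0.1, 0.1]
finger_gap: 0.0153
grip_force: 39.7
```

{"api": "servo_tool", "payload": {
  "plan": [
    [[0, 0, 0], 0, 0.012],
    [[0, 0, 0], 0, 0.012],
    [[0, 0, 0], 0, 0.012]
  ]
}}

```text
clock: 13.48
tcp_pos: [0.596, -0.0126, 0.1069]
ee_rot: [[0.073, 0.997, 0.002], [0.997, -0.073, -0.0], [-0.0, 0.002, -1.0]]
ft_force: [0.1, -0.5, -1.7]
finger_gap: 0.0155
grip_force: 39.7
```

```bash
python3 - <<'E'
from meas import *
st=sensors.read_state(); print(st['tcp_pos'],st['ee_rot'][:,1])
s=snap('wrist'); caster(s)
P=cloud(s); z=P[...,2]; print(s['R'][0])
for r in range(195,300,6):
    row=P[r,285:350]; k=(row[:,2]>.055)&(row[:,2]<.15)
    if k.any(): 
        u=np.nonzero(k)[0]+285; print(r,u[0],u[-1],np.nanmedian(row[k],0).round(4), P[r,u[0]+1].round(4),P[r,u[-1]-1].round(4))
E
```

```text
[ 0.59602921 -0.01262293  0.10694926] [ 0.99729767 -0.07345046  0.00154288]
rim [ 110   67  187  105 4679] ((532.8185424804688, 48.44597244262695), (62.08085250854492, 109.31977844238281), 85.91409301757812)
rim [ 129  190  174   88 2896] ((529.06591796875, -26.621047973632812), (63.07199478149414, 112.20551300048828), 85.84024047851562)
gate y -0.03 xmin 0.6070 xmax 0.6199
gate y -0.01 xmin 0.6070 xmax 0.6215
gate y 0.01 xmin 0.6076 xmax 0.6230
gate y 0.03 xmin 0.6093 xmax 0.6244
gate y 0.05 xmin 0.6106 xmax 0.6264
gate y 0.07 xmin 0.6121 xmax 0.6270
[ 0.99732122 -0.07310797  0.00236651]
195 302 332 [0.5974 0.0103 0.0823] [0.5904 0.0108 0.0823] [0.6045 0.0095 0.0813]
201 301 333 [0.5974 0.0103 0.0921] [0.5902 0.0106 0.0915] [0.6045 0.0095 0.0915]
207 300 333 [0.5971 0.0104 0.1012] [0.5901 0.0105 0.1004] [0.6041 0.0094 0.1002]
213 299 334 [0.5969 0.0084 0.1039] [0.5895 0.0084 0.1024] [0.6043 0.0077 0.1035]
219 299 334 [0.5968 0.0056 0.1037] [0.5894 0.006  0.1037] [0.6041 0.005  0.1039]
225 300 334 [0.5968 0.0026 0.1039] [0.5896 0.0035 0.1047] [0.6039 0.0022 0.104 ]
231 300 334 [5.966
[... 442 characters left out ...]
 1.256e-01] [ 0.6085 -0.0017  0.1268]
261 285 349 [ 5.964e-01 -3.000e-04  1.328e-01] [5.849e-01 5.000e-04 1.327e-01] [ 0.608  -0.0018  0.1315]
267 285 349 [ 0.5963 -0.0018  0.1344] [ 5.851e-01 -3.000e-04  1.358e-01] [ 0.6076 -0.0019  0.1359]
273 285 349 [ 0.5961 -0.0044  0.1342] [ 5.854e-01 -4.000e-04  1.401e-01] [ 0.6072 -0.0016  0.1408]
279 285 349 [ 0.5959 -0.0069  0.1342] [ 0.5856 -0.0009  0.1434] [ 0.6069 -0.0024  0.1434]
285 287 348 [ 0.5959 -0.0095  0.1339] [ 0.5862 -0.0029  0.1439] [ 0.6061 -0.0009  0.1497]
291 287 346 [ 0.5953 -0.012   0.1342] [ 0.5862 -0.0042  0.1456] [ 0.6055 -0.0053  0.1461]
297 287 346 [ 0.5951 -0.0147  0.134 ] [ 0.5865 -0.004   0.1496] [ 0.6052 -0.0056  0.1493]
```

{"api": "servo_tool", "payload": {
  "plan": [
    [[0.02, -0.0011, 0], 0, 0.012],
    [[0.02, 0, 0], 0, 0.012],
    [[0.0187, 0, 0], 0, 0.012],
    [[0, 0, 0], 0, 0.012],
    [[0, 0, 0], 0, 0.012]
  ]
}}

```text
clock: 13.95
tcp_pos: [0.5989, 0.0468, 0.1063]
ee_rot: [[0.072, 0.997, 0.0], [0.997, -0.072, -0.0], [-0.0, 0.0, -1.0]]
ft_force: [-0.2, -0.5, -0.8]
finger_gap: 0.0152
grip_force: 39.7
```

{"api": "servo_tool", "payload": {
  "plan": [
    [[0, 0, 0.01], 0, 0.012],
    [[0, 0, 0.008], 0, 0.012],
    [[0, 0, 0], 0, 0.012],
    [[0, 0, 0], 0, 0.012],
    [[0, 0, 0], 0, 0.012]
  ]
}}

```text
clock: 14.37
tcp_pos: [0.5988, 0.0458, 0.0878]
ee_rot: [[0.074, 0.997, -0.0], [0.997, -0.074, -0.0], [-0.0, -0.0, -1.0]]
ft_force: [0.2, 0.4, -0.8]
finger_gap: 0.0156
grip_force: 39.7
```

```bash
python3 - <<'E'
from h import *
st=sensors.read_state(); print(st['tcp_pos'],st['ee_rot'][:,1])
s=snap('wrist'); P=cloud(s); z=P[...,2]
for r in range(183,245,6):
    row=P[r,285:350]; k=(row[:,2]>.05)&(row[:,2]<.15)
    if k.any():
        u=np.nonzero(k)[0]+285; print(r,u[0],u[-1],np.nanmedian(row[k],0).round(4), P[r,u[0]+1].round(4),P[r,u[-1]-1].round(4))
for r in (150,160,170,180,186):
    g=np.nonzero((z[r,300:400]>.0385)&(z[r,300:400]<.044))[0]; t=np.nonzero((z[r,200:325]>.032)&(z[r,200:325]<.038))[0]
    print(r,P[r,300+g[0]].round(4) if len(g) else None,P[r,200+t[-1]].round(4) if len(t) else None)
E
```

```text
[0.59878486 0.04582495 0.08777392] [ 9.97270397e-01 -7.38351134e-02 -3.61107525e-04]
195 302 332 [0.6002 0.0688 0.0632] [0.5931 0.0692 0.0628] [0.6072 0.0679 0.0621]
201 301 333 [0.6001 0.0688 0.0732] [0.593  0.069  0.0722] [0.6073 0.068  0.0726]
207 300 333 [0.5999 0.0686 0.082 ] [0.5929 0.069  0.0813] [0.6068 0.0683 0.0822]
213 299 334 [0.5997 0.0669 0.0846] [0.5923 0.0671 0.0838] [0.6071 0.0663 0.0848]
219 299 334 [0.5995 0.064  0.0847] [0.5921 0.0641 0.0836] [0.6069 0.0634 0.0846]
225 300 334 [0.5996 0.0612 0.0848] [0.5924 0.0617 0.0848] [0.6067 0.0607 0.085 ]
231 300 334 [0.5993 0.0587 0.0861] [0.5923 0.0597 0.0869] [0.6065 0.0584 0.0864]
237 299 334 [0.5991 0.0588 0.0927] [0.592  0.059  0.0921] [0.6062 0.0584 0.0931]
243 285 349 [0.5993 0.0585 0.098 ] [0.5863 0.0587 0.0966] [0.6123 0.0566 0.0962]
150 [0.6133 0.0867 0.0387] None
160 [0.6129 0.0814 0.0403] None
170 [0.6126 0.0756 0.0399] [0.5885 0.0757 0.0323]
180 [0.6123 0.0697 0.0394] [0.5888 0.0706 0.036 ]
186 [0.612  0.0667 0.0413] [0.5884 0.0668 0.0352]
```

{"api": "servo_tool", "payload": {
  "plan": [
    [[0, 0.0002, 0.008], 0, 0.012],
    [[0, 0, 0.008], 0, 0.012],
    [[0, 0, 0.008], 0, 0.012],
    [[0, 0, 0], 0, 0.012],
    [[0, 0, 0], 0, 0.012]
  ]
}}

```text
clock: 14.83
tcp_pos: [0.5986, 0.0463, 0.0631]
ee_rot: [[0.073, 0.997, -0.001], [0.997, -0.073, 0.0], [-0.0, -0.001, -1.0]]
ft_force: [0.8, 0.8, 0.0]
finger_gap: 0.0151
grip_force: 39.7
```

{"api": "servo_tool", "payload": {
  "plan": [
    [[0, 0, 0.005], 0, 0.012],
    [[0, 0, 0.005], 0, 0.012],
    [[0, 0, 0.003], 0, 0.012],
    [[0, 0, 0.001], 0, 0.012],
    [[0, 0, 0], 0, 0.012]
  ]
}}

```text
clock: 15.25
tcp_pos: [0.5988, 0.0462, 0.0496]
ee_rot: [[0.073, 0.997, -0.001], [0.997, -0.073, 0.0], [-0.0, -0.001, -1.0]]
ft_force: [0.6, 0.2, -1.6]
finger_gap: 0.015
grip_force: 39.7
```

{"api": "servo_tool", "payload": {
  "plan": [
    [[0, 0, 0.001], 0, 0.012],
    [[0, 0, 0.001], 0, 0.012],
    [[0, 0, 0.001], 0, 0.012],
    [[0, 0, 0], 0, 0.012]
  ]
}}

```text
clock: 15.58
tcp_pos: [0.5989, 0.0462, 0.0468]
ee_rot: [[0.073, 0.997, -0.0], [0.997, -0.073, -0.0], [-0.0, -0.0, -1.0]]
ft_force: [0.7, -0.9, -0.6]
finger_gap: 0.0153
grip_force: 39.7
```

{"api": "servo_tool", "payload": {
  "plan": [
    [[0, 0, 0.0008], 0, 0.012],
    [[0, 0, 0.0006], 0, 0.012],
    [[0, 0, 0], 0, 0.012]
  ]
}}

```text
clock: 15.83
tcp_pos: [0.5992, 0.0462, 0.0464]
ee_rot: [[0.073, 0.997, 0.0], [0.997, -0.073, -0.0], [-0.0, 0.0, -1.0]]
ft_force: [-3.2, -0.3, 8.6]
finger_gap: 0.0152
grip_force: 41.0
```

{"api": "servo_tool", "payload": {
  "plan": [
    [[0, 0, 0], 0, 0.04],
    [[0, 0, 0], 0, 0.04],
    [[0, 0, 0], 0, 0.04],
    [[0, 0, -0.01], 0, 0.04],
    [[0, 0, -0.03], 0, 0.04]
  ]
}}

```text
clock: 16.25
tcp_pos: [0.5968, 0.0462, 0.0829]
ee_rot: [[0.073, 0.997, -0.007], [0.997, -0.073, -0.0], [-0.001, -0.007, -1.0]]
ft_force: [1.1, 0.1, -0.5]
finger_gap: 0.04
grip_force: 0.0
```

{"api": "servo_tool", "payload": {
  "plan": [
    [[-0.01, 0, -0.03], 0, 0.04],
    [[-0.03, 0, -0.03], 0, 0.04],
    [[-0.03, 0, -0.02], 0, 0.04],
    [[0, 0, 0], 0, 0.04],
    [[0, 0, 0], 0, 0.04]
  ]
}}

```text
clock: 16.67
tcp_pos: [0.5944, -0.0242, 0.1668]
ee_rot: [[0.075, 0.997, 0.003], [0.997, -0.075, -0.0], [-0.0, 0.003, -1.0]]
ft_force: [0.7, -0.8, -0.2]
finger_gap: 0.04
grip_force: 0.0
```

{"api": "servo_tool", "payload": {
  "plan": [
    [[0, 0, 0], 0, 0.04],
    [[0, 0, 0], 0, 0.04],
    [[0, 0, 0], 0, 0.04]
  ]
}}

```text
clock: 16.92
tcp_pos: [0.5935, -0.0221, 0.1641]
ee_rot: [[0.072, 0.997, -0.002], [0.997, -0.072, 0.0], [0.0, -0.002, -1.0]]
ft_force: [0.0, -0.1, 0.6]
finger_gap: 0.0401
grip_force: 0.0
```

```bash
python3 - <<'E'
from meas import *
from sp import spacer
st=sensors.read_state(); print(st['tcp_pos'],st['ee_rot'][:,1])
s=snap('wrist'); caster(s); spacer(s,.074,.044,(.57,.64,0,.09),.0022)
P=cloud(s); z=P[...,2]
m=(z>.061)&(z<.07)&(abs(P[...,1]-.11)<.02)&(abs(P[...,0]-.62)<.02); print('pin',np.nanmedian(P[m],0))
# bed near end
b=(z>.009)&(z<.015)&(P[...,0]<.485)&(P[...,0]>.43)&(P[...,1]>0)&(P[...,1]<.09); print('bed', P[b].min(0),P[b].max(0))
E
```

```text
[ 0.59352652 -0.02211946  0.1641006 ] [ 0.99739104 -0.0721679  -0.00170707]
rim [ 156   59  148   84 2807] ((532.793701171875, 48.55131912231445), (61.25319290161133, 109.46759796142578), 85.77935791015625)
rim [ 168  159  154   74 2631] ((534.4389038085938, -27.067485809326172), (62.42425537109375, 123.27267456054688), 85.82233428955078)
gate y -0.07 xmin 0.6017 xmax 0.6166
gate y -0.05 xmin 0.6029 xmax 0.6183
gate y -0.03 xmin 0.6048 xmax 0.6200
gate y -0.01 xmin 0.6060 xmax 0.6217
gate y 0.01 xmin 0.6079 xmax 0.6233
gate y 0.03 xmin 0.6091 xmax 0.6242
gate y 0.05 xmin 0.6111 xmax 0.6257
gate y 0.07 xmin 0.5928 xmax 0.6265
top [ 306   79   25   46 1107] 0.0734 ((598.666748046875, 44.455848693847656), (28.440690994262695, 15.84959602355957), 85.88471221923828)
foot [307  66  23  13 282] 0.0433 ((600.1947021484375, 64.51216888427734), (8.216914176940918, 15.873432159423828), 85.88172149658203)
foot [308 125  21  10 207] 0.0433 ((597.3125610351562, 23.618335723876953), (6.692193508148193, 15.060001373291016), 85.88893127441406)
pin [0.6216803  0.10364124 0.06513946]
bed [4.54249268e-01 4.48384089e-05 9.15036722e-03] [0.48495026 0.08999648 0.01499031]
```

```bash
python3 - <<'E'
from h import *
s=snap('scene'); P=cloud(s); z=P[...,2]
m=(z>.012)&(z<.08)&(P[...,0]>.33)&(P[...,0]<.46)&(P[...,1]>-.25)&(P[...,1]<.3)
n,l,st,ce=cv2.connectedComponentsWithStats(m.astype(np.uint8))
for i in range(1,n):
    if st[i,4]>25: print(st[i],np.median(P[l==i],0).round(3),P[l==i].min(0).round(3),P[l==i].max(0).round(3))
print(sensors.read_state()['joints'].round(3))
E
```

```text
[405 150  12  14 110] [0.373 0.181 0.027] [0.356 0.169 0.012] [0.385 0.198 0.044]
[266 158  22  19 242] [ 0.388 -0.185  0.02 ] [ 0.352 -0.213  0.012] [ 0.415 -0.156  0.026]
[-0.116  0.504  1.596  0.     1.043 -0.044]
```

{"api": "servo_tool", "payload": {
  "plan": [
    [[0.012, -0.026, 0], 0, 0.03],
    [[0.014, -0.029, 0], 0, 0.03],
    [[0.014, -0.029, 0], 0, 0.03],
    [[0.014, -0.029, 0], 0, 0.03],
    [[0.0134, -0.0298, 0], 0, 0.03]
  ]
}}

```text
clock: 17.43
tcp_pos: [0.4549, 0.0555, 0.1647]
ee_rot: [[0.073, 0.997, -0.0], [0.997, -0.073, 0.0], [0.0, -0.0, -1.0]]
ft_force: [0.8, 0.7, -0.1]
finger_gap: 0.0299
grip_force: 0.0
```

{"api": "servo_tool", "payload": {
  "plan": [
    [[0, 0, 0], 7, 0.03],
    [[0, 0, 0], 7, 0.03],
    [[0, 0, 0], 7, 0.03],
    [[0, 0, 0], 7, 0.03],
    [[0, 0, 0], 7, 0.03]
  ]
}}

```text
clock: 17.85
tcp_pos: [0.4563, 0.055, 0.1648]
ee_rot: [[0.636, 0.772, -0.0], [0.772, -0.636, 0.0], [-0.0, -0.0, -1.0]]
ft_force: [-0.5, -0.3, -0.5]
finger_gap: 0.03
grip_force: 0.0
```

{"api": "servo_tool", "payload": {
  "plan": [
    [[0, 0, 0], 7, 0.03],
    [[0, 0, 0], 7, 0.03],
    [[0, 0, 0], 7, 0.03],
    [[0, 0, 0], 7, 0.03],
    [[0, 0, 0], 7, 0.03]
  ]
}}

```text
clock: 18.27
tcp_pos: [0.4563, 0.055, 0.1648]
ee_rot: [[0.964, 0.267, -0.001], [0.267, -0.964, 0.0], [-0.001, -0.0, -1.0]]
ft_force: [-1.0, 0.6, -0.1]
finger_gap: 0.0298
grip_force: 0.0
```

{"api": "servo_tool", "payload": {
  "plan": [
    [[0, 0, 0], 7, 0.03],
    [[0, 0, 0], 7, 0.03],
    [[0, 0, 0], 6, 0.03],
    [[0, 0, 0], 0, 0.03],
    [[0, 0, 0], 0, 0.03]
  ]
}}

```text
clock: 18.68
tcp_pos: [0.4563, 0.0549, 0.1648]
ee_rot: [[0.998, -0.069, -0.0], [-0.069, -0.998, -0.0], [-0.0, 0.0, -1.0]]
ft_force: [-0.2, 0.3, 0.0]
finger_gap: 0.0297
grip_force: 0.0
```

{"api": "servo_tool", "payload": {
  "plan": [
    [[0, 0, 0.03], 0, 0.03],
    [[0, 0, 0.03], 0, 0.03],
    [[0, 0, 0.03], 0, 0.03],
    [[0, 0, 0.03], 0, 0.03],
    [[0, 0, 0.012], 0, 0.03]
  ]
}}

```text
clock: 19.1
tcp_pos: [0.4547, 0.0547, 0.0299]
ee_rot: [[0.998, -0.069, -0.004], [-0.069, -0.998, -0.0], [-0.004, 0.0, -1.0]]
ft_force: [0.2, 0.3, -0.2]
finger_gap: 0.0298
grip_force: 0.0
```

{"api": "servo_tool", "payload": {
  "plan": [
    [[0, 0, 0], 0, 0.03],
    [[0, 0, 0], 0, 0.03],
    [[0, 0, 0], 0, 0.03]
  ]
}}

```text
clock: 19.35
tcp_pos: [0.4571, 0.0547, 0.0339]
ee_rot: [[0.997, -0.072, 0.001], [-0.072, -0.997, 0.0], [0.001, -0.0, -1.0]]
ft_force: [1.4, -0.6, 0.6]
finger_gap: 0.0301
grip_force: 0.0
```

```bash
python3 - <<'E'
from h import *
print(sensors.read_state()['tcp_pos'])
s=snap('wrist','w9'); P=cloud(s); z=P[...,2]
m=(z>.030)&(z<.039)&(P[...,0]>.465)&(P[...,0]<.53)&(P[...,1]>.015)&(P[...,1]<.095)
Q=P[m]; print(m.sum(), Q.min(0),Q.max(0))
for y in np.arange(.025,.085,.01):
    k=abs(Q[:,1]-y)<.003
    if k.any(): print('tray near',y.round(3),np.percentile(Q[k,0],2).round(4))
f=(z>.018)&(P[...,0]<.475)&(P[...,0]>.42)&(P[...,1]>.01)&(P[...,1]<.1)
print('fingers', np.percentile(P[f],[0,1,50,99,100],axis=0).round(4) if f.any() else None)
E
```

```text
[0.45706123 0.05472369 0.03393446]
5103 [0.4650234  0.01779136 0.03001532] [0.52999689 0.082988   0.03898156]
tray near 0.025 0.4769
tray near 0.035 0.4661
tray near 0.045 0.478
tray near 0.055 0.4785
tray near 0.065 0.4792
tray near 0.075 0.4801
fingers [[0.44   0.01   0.0335]
 [0.4443 0.0104 0.0423]
 [0.4668 0.052  0.099 ]
 [0.4749 0.0996 0.1261]
 [0.475  0.1    0.1285]]
```

{"api": "servo_tool", "payload": {
  "plan": [
    [[0, 0, 0.008], 0, 0.03],
    [[0, 0, 0.007], 0, 0.03],
    [[0, 0, 0], 0, 0.03],
    [[0.003, 0, 0], 0, 0.03],
    [[0.003, 0, 0], 0, 0.03]
  ]
}}

```text
clock: 19.82
tcp_pos: [0.4627, 0.0542, 0.018]
ee_rot: [[0.997, -0.073, -0.0], [-0.073, -0.997, -0.0], [-0.0, 0.0, -1.0]]
ft_force: [0.1, 0.0, -0.0]
finger_gap: 0.03
grip_force: 0.0
```

{"api": "servo_tool", "payload": {
  "plan": [
    [[0.001, 0, 0], 0, 0.03],
    [[0.001, 0, 0], 0, 0.03],
    [[0.001, 0, 0], 0, 0.03],
    [[0.001, 0, 0], 0, 0.03],
    [[0.001, 0, 0], 0, 0.03]
  ]
}}

```text
clock: 20.23
tcp_pos: [0.4675, 0.0538, 0.0181]
ee_rot: [[0.997, -0.073, 0.0], [-0.073, -0.997, -0.0], [0.0, 0.0, -1.0]]
ft_force: [0.2, -0.5, 0.3]
finger_gap: 0.0301
grip_force: 0.0
```

{"api": "servo_tool", "payload": {
  "plan": [
    [[0.001, 0, 0], 0, 0.03],
    [[0.001, 0, 0], 0, 0.03],
    [[0.001, 0, 0], 0, 0.03],
    [[0, 0, 0], 0, 0.03],
    [[0, 0, 0], 0, 0.03]
  ]
}}

```text
clock: 20.65
tcp_pos: [0.4705, 0.0536, 0.018]
ee_rot: [[0.997, -0.073, 0.0], [-0.073, -0.997, -0.0], [0.0, 0.0, -1.0]]
ft_force: [-0.6, 0.9, -0.2]
finger_gap: 0.03
grip_force: 0.1
```

{"api": "servo_tool", "payload": {
  "plan": [
    [[0.0007, 0, 0], 0, 0.03],
    [[0.0007, 0, 0], 0, 0.03],
    [[0.0007, 0, 0], 0, 0.03],
    [[0.0007, 0, 0], 0, 0.03],
    [[0, 0, 0], 0, 0.03]
  ]
}}

```text
clock: 21.07
tcp_pos: [0.4733, 0.0534, 0.018]
ee_rot: [[0.997, -0.073, 0.0], [-0.073, -0.997, -0.0], [0.0, -0.0, -1.0]]
ft_force: [-1.5, -0.0, 0.5]
finger_gap: 0.0298
grip_force: 0.4
```

{"api": "servo_tool", "payload": {
  "plan": [
    [[0.0005, 0, 0], 0, 0.03],
    [[0.0005, 0, 0], 0, 0.03],
    [[0, 0, 0], 0, 0.03]
  ]
}}

```text
clock: 21.32
tcp_pos: [0.4743, 0.0533, 0.018]
ee_rot: [[0.997, -0.073, 0.0], [-0.073, -0.997, 0.0], [0.0, -0.0, -1.0]]
ft_force: [-1.1, -0.1, -0.2]
finger_gap: 0.0304
grip_force: 0.4
```

{"api": "servo_tool", "payload": {
  "plan": [
    [[0.0005, 0, 0], 0, 0.03],
    [[0.0005, 0, 0], 0, 0.03],
    [[0, 0, 0], 0, 0.03]
  ]
}}

```text
clock: 21.57
tcp_pos: [0.4752, 0.0533, 0.018]
ee_rot: [[0.997, -0.073, -0.0], [-0.073, -0.997, 0.0], [-0.0, -0.0, -1.0]]
ft_force: [-2.2, -0.3, 0.8]
finger_gap: 0.03
grip_force: 1.0
```

{"api": "servo_tool", "payload": {
  "plan": [
    [[0.0005, 0, 0], 0, 0.03],
    [[0.0005, 0, 0], 0, 0.03],
    [[0, 0, 0], 0, 0.03]
  ]
}}

```text
clock: 21.82
tcp_pos: [0.4758, 0.0532, 0.018]
ee_rot: [[0.997, -0.073, -0.001], [-0.073, -0.997, 0.0], [-0.001, 0.0, -1.0]]
ft_force: [-5.2, 0.6, 3.6]
finger_gap: 0.0298
grip_force: 2.5
```

{"api": "servo_tool", "payload": {
  "plan": [
    [[0.0005, 0, 0], 0, 0.03],
    [[0.0005, 0, 0], 0, 0.03],
    [[0, 0, 0], 0, 0.03]
  ]
}}

```text
clock: 22.07
tcp_pos: [0.4759, 0.0532, 0.0179]
ee_rot: [[0.997, -0.073, -0.003], [-0.073, -0.997, 0.0], [-0.003, 0.0, -1.0]]
ft_force: [-8.0, 0.9, 7.6]
finger_gap: 0.0299
grip_force: 4.6
```

{"api": "servo_tool", "payload": {
  "plan": [
    [[0.0005, 0, 0], 0, 0.03],
    [[0.0003, 0, 0], 0, 0.03],
    [[0, 0, 0], 0, 0.03],
    [[0, 0, 0], 0, 0.03],
    [[0, 0, 0], 0, 0.03]
  ]
}}

```text
clock: 22.48
tcp_pos: [0.4759, 0.0532, 0.0177]
ee_rot: [[0.997, -0.073, -0.005], [-0.073, -0.997, 0.0], [-0.005, 0.0, -1.0]]
ft_force: [-12.3, 1.6, 8.7]
finger_gap: 0.0305
grip_force: 6.2
```

```bash
python3 - <<'E'
from h import *
for n,dz in (('scene',.002),('side',-.001)):
    s=snap(n); P=cloud(s); z=P[...,2]-dz
    reg=(P[...,0]>.57)&(P[...,0]<.64)&(P[...,1]>.0)&(P[...,1]<.09)
    m=reg&(z>.068)&(z<.08); v,u=np.nonzero(m)
    if len(u): Q=plane(s,np.c_[u,v],.074)[:,:2]*1e3; print(n,'stem top',np.median(z[m]),cv2.minAreaRect(Q.astype(np.float32)))
    v,u=np.nonzero((P[...,0]>.45)&(P[...,0]<.605)&(P[...,1]>.008)&(P[...,1]<.09)&(abs(z-.036)<.0025)); Q=plane(s,np.c_[u,v],.036)[:,:2]*1e3; print(' rim short',cv2.minAreaRect(Q.astype(np.float32)))
    v,u=np.nonzero((P[...,0]>.45)&(P[...,0]<.600)&(P[...,1]<.0)&(P[...,1]>-.07)&(abs(z-.036)<.0025)); Q=plane(s,np.c_[u,v],.036)[:,:2]*1e3; print(' rim long',cv2.minAreaRect(Q.astype(np.float32)))
    m=(abs(P[...,0]-.6225)<.03)&(abs(P[...,1]-.112)<.02)&(z>.06)&(z<.072); print(' pin top',np.nanmedian(P[m],0),m.sum())
st=sensors.read_state(); print(st['ft_force'],st['tcp_pos'],st['clock'])
E
```

```text
scene stem top 0.0741613255583784 ((602.6475219726562, 41.77662658691406), (30.725278854370117, 19.83518409729004), 87.18087768554688)
 rim short ((541.5474243164062, 46.55968475341797), (61.83323669433594, 128.62315368652344), 84.7183609008789)
 rim long ((532.6438598632812, -29.64606475830078), (61.62263488769531, 126.03101348876953), 85.25853729248047)
 pin top [0.62555477 0.10892335 0.06779113] 65
side stem top 0.07399346054301353 ((599.6649780273438, 37.549530029296875), (34.30284881591797, 15.44521427154541), 88.28330993652344)
 rim short ((533.5712890625, 43.59190368652344), (61.29859161376953, 142.2909393310547), 85.7171859741211)
 rim long ((531.7595825195312, -32.003787994384766), (64.17198944091797, 122.67206573486328), 85.56099700927734)
 pin top [0.62104067 0.10726894 0.06433594] 50
[-11.43706555   1.15558182   8.47129088] [0.47589016 0.05319583 0.01774015] 22.5833
```

```bash
python3 -c "
from h import *
print(robot.hand_in())"
```

```text
the job is handed in; nothing more can be done
None
```

I handed the job in with the pin seated on the fork, the spacer released on the bed in front of the shorter tray, and the fingers holding a steady push of about 11.5 N on the tray; the hand-in gave no verdict.

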